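# Put the red gouge away in the carver's chest

## Robot

A 7-joint arm with a two-finger parallel gripper is mounted at the origin on the work surface. World frame = base frame: x ahead of the robot, y to its left, z up, the work surface at z = 0. Lengths are in m, angles in rad, forces in N, time in s.
With the tool pointing down it reaches from about 0.4 to 0.85 m from the base axis. Payload 10.4 kg.
Tool frame: the origin (TCP) lies at the very end of the fingers, on their centre line; the grasp point (between the pads) lies r.grip_point_offset behind it (r.grip_point_offset is the distance from the TCP to the grasp point, in m); y points along the fingers, x is the direction in which the jaws open and shut, and the axes are right-handed (so a half turn about y gives the same grasp; the last joint's range is limited). The gripper opens to 87 mm and grips with 3 to 60 N. Pads are 19 mm wide; open, the fingers measure 117 mm over their backs; the gripper's body (75 mm by 190 mm) begins 51 mm behind the grasp point.
Start: joints at [-1.226, 0.332, -0.065, 1.46, 0.022, 1.35, -0.088], TCP at [0.225, 0.583, 0.223] pointing down, gripper open.
Joint ranges: [-2.6, 2.6], [-0.5, 2.12], [-1.47, 1.34], [0.16, 2.42], [-1.27, 4.41], [0.06, 2.06], [-2.6, 2.6]. Speed limits (rad/s): [2.22, 2.22, 2.79, 2.79, 3.14, 3.14, 3.14].

## Interface

Orientations are given as a unit quaternion [w, x, y, z].
In Python, from plant import r gives the robot as it stands. Calls block until the motion is done:
- r.move_ptp(position, orientation): joint-space move of the TCP to a pose.
- r.move_straight(position, ori=None, velocity=0.15, max_force=None): straight line of the TCP; ori=None keeps the orientation; velocity is the mean speed in m/s. With max_force (N) it stops when the force on the tool has changed by that much, and returns True; else False.
- r.set_joints(angles): joint-space move.
- r.open_gripper() and r.close_gripper(f_grip=None): open the fingers fully, or close them until they stop; f_grip is the grip in N (None keeps the last).
- r.dwell(seconds).
- r.solve_ik(position, orientation): joint angles nearest the present ones, or None.
- r.observe(): the state.
- r.get_image(name): name is "side" or "top" or "wrist"; returns a dict with "color" (420x560x3 uint8, red, green, blue), "fx", "fy", "cx", "cy" (pixels), "rvec" (rotation vector, rad) and "tvec" (3), from world to camera coordinates, as OpenCV has them. Camera axes: x right, y down, z forward; pixel columns grow to the right and rows downward; lengths in m; the calibration is good to about 2 mm. A picture is of the moment at which its call begins. There is no depth.
A pose or a line that the arm cannot do raises r.IKError and nothing moves.
- r.close_job(): hands the job in, once; it reports no verdict.
The state is a dict: "t": time; "joint_positions": joint angles; "qd": joint speeds; "tau": joint torques, N m; "tool_pos": TCP position; "tcp_rot": TCP orientation; "wrist_force": force on the tool from outside, world axes, zero at the start; "ft_torque": the same for the moment, N m; "finger_gap": opening from 0.0 (shut) to 1.0 (fully open).
Only numpy, scipy, OpenCV 4.12 (cv2) and the standard library are available. Lean on these libraries where they do the work, as an engineer would, in place of code of your own. Each camera call takes 0.05 s, during which the arm holds its last target.

## Task

Swing the lid of the pine tool chest up until it stands about upright and stays open by itself. Then lay the red-handled gouge inside, without dropping it, and let go of it. Finally lower the lid gently until the chest is fully closed, with the gouge inside.

Things in the scene. Friction and masses are not known exactly. Their poses are not given: they have to be found in the camera images.
- chest: Low pine tool chest, fixed, empty. Outside 210 mm (its x) by 270 (y) by 75 high without the lid; walls and green-lined floor 10 mm thick: inside 190 by 250, 65 deep. A lug stands out 12 mm from each y side. Origin: centre of its underside, on the table. x points from its front (robot side) to the hinge side, z up; it may be turned a little.
- lid (a joint): Lid angle, rad: 0 closed, growing as the front edge swings up and away from the robot; stop at 1.75. Starts up to 0.3 ajar. Pine board 210 x 270 x 8 mm. A stiff friction stay holds it at any angle where it is left; about 6 N at the handle lifts it, and it must be led or pushed all the way down. Hinge line along the chest's y, at x = +105, z = 75.5 mm in the chest's frame.
- lid_handle (a point): Middle of the dark steel bar handle on the lid's outer face: round, 11 mm thick, 100 mm long along the chest's y, a post at each end. Centre 35 mm off the face, 30 mm from the front edge; from the hinge line, 180 mm along the lid and 43 mm square to it. Moves and turns with the lid (axes as the chest's at 0); with the lid upright it is on the side away from the robot.
- red_gouge_grip (a point): Red-handled gouge lying on the table, right of the chest, 140 mm long, 0.1 kg; handle eight-sided, 26 mm across, 85 mm long. Point: on its axis, 13 mm up, 50 mm from the butt, 90 from the tip, near its balance point; grip here across the handle. x to the tip, z up. A bare-wood gouge and a grey/tan stone (150 x 50 x 22) lie beside it, in any order; a mallet and a bowl stand further off.
Not all that is in view belongs to the job. What is meant by the part that bears red_gouge_grip is not purple, and is the larger of those in its own colour.

How it is judged:
On the way, in this order (a step that is already met when the one before it is completed fails the run):
1. the lid stands open (more than 1.2 rad) with the fingers off it (value of joint lid above 1.2 rad and contact force between the fingers and lid below 0.3 N), for 0.2 s.
2. the red gouge lies in the chest, released, the lid still open (more than 1.0 rad) (x of red_gouge_grip in the frame of chest between -0.095 and 0.095 m and y of red_gouge_grip in the frame of chest between -0.125 and 0.125 m and z of red_gouge_grip in the frame of chest between 0.005 and 0.045 m and contact force between the fingers and red_gouge below 0.2 N and linear speed of red_gouge below 0.05 m/s and value of joint lid above 1 rad), for 0.2 s.
At the end, for the whole second after the job is handed in: The lid is closed to within 0.05 rad (10 mm at its front edge) and the red gouge lies at rest inside the chest, its grip point between the walls and less than 45 mm above the chest's underside (x of red_gouge_grip in the frame of chest between -0.095 and 0.095 m and y of red_gouge_grip in the frame of chest between -0.125 and 0.125 m and z of red_gouge_grip in the frame of chest between 0.005 and 0.045 m and value of joint lid below 0.05 rad and linear speed of red_gouge below 0.03 m/s); the robot touches nothing.
It fails at once if the red gouge is dropped into the chest (faster than 0.8 m/s inside it, a fall of some 30 mm) (x of red_gouge_grip in the frame of chest between -0.095 and 0.095 m and y of red_gouge_grip in the frame of chest between -0.125 and 0.125 m and z of red_gouge_grip in the frame of chest below 0.08 m and linear speed of red_gouge above 0.8 m/s).
It fails at once if the lid is slammed (closing faster than 2.5 rad/s) (velocity of joint lid below -2.5 rad/s).
It also fails if it takes over 72 s, if anything falls off the work surface, if the arm or the gripper's body presses on something with over 40 N, if the wrist force passes 120 N, or if a joint passes its speed limit or range.

## Working session

There is one attempt and no reset: what is moved stays moved. The work goes in short steps, each a Python script; the robot and the scene stay as the last script left them, time stands still between calls to the robot, and variables do not carry over. Pictures are saved under pics/ and viewed, and the job is handed in when it is done.

```bash
ls; mkdir -p pics; cat > h.py <<'E'
from plant import r
import numpy as np, cv2
from scipy.spatial.transform import Rotation as R
def snap(name,fn):
    d=r.get_image(name); cv2.imwrite('pics/'+fn+'.png',d['color'][:,:,::-1]); np.save('pics/'+fn+'.npy',d,allow_pickle=True); return d
def load(fn): return np.load('pics/'+fn+'.npy',allow_pickle=True).item()
def ray(d,u,v):
    M=cv2.Rodrigues(np.array(d['rvec'],float))[0]; t=np.array(d['tvec'],float).ravel()
    c=-M.T@t; w=M.T@np.array([(u-d['cx'])/d['fx'],(v-d['cy'])/d['fy'],1]); return c,w/np.linalg.norm(w)
def onz(d,u,v,z):
    c,w=ray(d,u,v); return c+w*(z-c[2])/w[2]
def proj(d,p):
    M=cv2.Rodrigues(np.array(d['rvec'],float))[0]; q=M@np.array(p,float)+np.array(d['tvec'],float).ravel()
    return np.array([d['fx']*q[0]/q[2]+d['cx'],d['fy']*q[1]/q[2]+d['cy']])
def tri(d1,p1,d2,p2):
    c1,w1=ray(d1,*p1);c2,w2=ray(d2,*p2)
    s=np.linalg.lstsq(np.c_[w1,-w2],c2-c1,rcond=None)[0]
    a=c1+w1*s[0];b=c2+w2*s[1]; return (a+b)/2,np.linalg.norm(a-b)
E
python3 - <<'E'
from h import *
for n in('side','top','wrist'):
    d=snap(n,n+'0'); c,w=ray(d,d['cx'],d['cy']); print(n,c,w,d['fx'])
o=r.observe(); print(o, r.grip_point_offset)
E
```

```text
pics
side [ 0.16494388 -0.48899413  0.70537701] [ 0.46730982  0.4664326  -0.75104072] 392.52128446584544
top [ 0.32024624 -0.07690198  1.07509983] [ 0.22176264 -0.00282787 -0.97509658] 412.6177852864169
wrist [0.16216923 0.60684087 0.3846413 ] [ 0.22644352 -0.08875932 -0.96997171] 309.0508748383107
{'t': 0.15, 'joint_positions': array([-1.22560192,  0.33273149, -0.06468489,  1.46071075,  0.02157528,
        1.34991206, -0.08848057]), 'qd': array([-3.37377084e-05, -2.60751969e-03,  1.48124283e-03, -3.99496132e-03,
        1.29530417e-03,  7.73416586e-04, -2.04956575e-04]), 'tau': array([ 1.04858394e-03, -6.23634911e+01,  2.48923333e-02, -3.90136456e+01,
       -6.13173028e-02,  3.74563155e-02,  8.85764302e-05]), 'tool_pos': array([0.22462282, 0.58293818, 0.22195165]), 'tcp_rot': array([-0.58277614,  0.58321831,  0.39983658, -0.4004486 ]), 'wrist_force': array([ 1.20987047,  0.01651941, -0.68022529]), 'ft_torque': array([-0.01181587,  0.0084165 , -0.0216069 ]), 'finger_gap': 1.0015470014245398} 0.0187
```

View pics/top0.png

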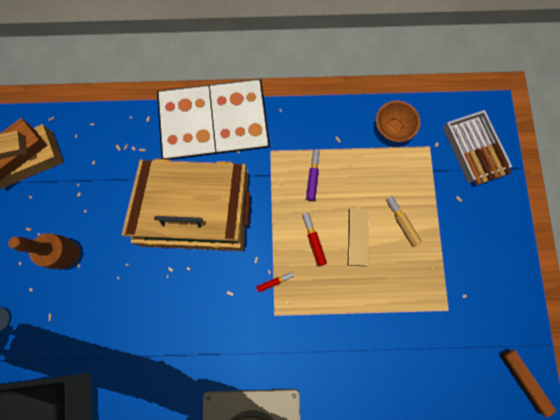

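View pics/side0.png

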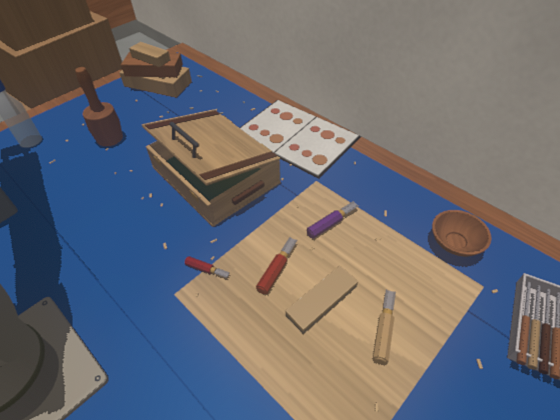

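View pics/wrist0.png

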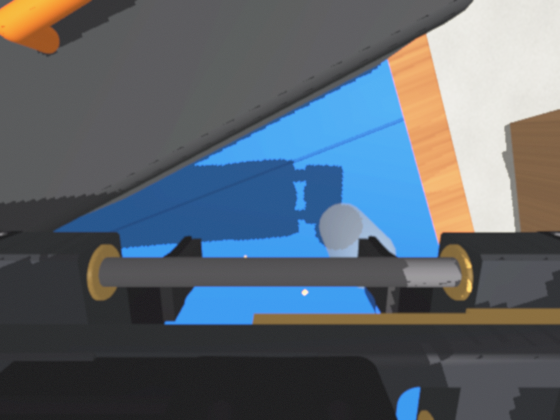

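Top view candidates for the gouge: larger red gouge (314,240), small red one (275,282), purple (313,175), bare-wood (405,222). By the description (not purple, larger of the reds), I choose (314,240). I'll check it in a close crop.

```bash
python3 - <<'E'
from h import *
d=load('top0'); im=d['color'][:,:,::-1]
cv2.imwrite('pics/c1.png',cv2.resize(im[195:300,245:345],None,fx=5,fy=5,interpolation=cv2.INTER_CUBIC))
cv2.imwrite('pics/c2.png',cv2.resize(im[145:260,110:260],None,fx=5,fy=5,interpolation=cv2.INTER_CUBIC))
s=load('side0')['color'][:,:,::-1]
cv2.imwrite('pics/c3.png',cv2.resize(s[95:235,130:290],None,fx=5,fy=4.2,interpolation=cv2.INTER_CUBIC)[:590])
for n in('top0','side0'):
    d=load(n); h=cv2.cvtColor(d['color'],cv2.COLOR_RGB2HSV)
    m=(((h[...,0]<6)|(h[...,0]>174))&(h[...,1]>190)&(h[...,2]>60)).astype(np.uint8)
    k,l,st,c=cv2.connectedComponentsWithStats(m)
    for i in range(1,k):
        if st[i,4]>60:
            pts=np.argwhere(l==i)[:,::-1].astype(np.float32); print(n,st[i],c[i],cv2.minAreaRect(pts), onz(d,*c[i],0.015))
            w=np.array([onz(d,u,v,.013)[:2] for u,v in pts]).astype(np.float32); print('   world',cv2.minAreaRect(w))
E
```

```text
top0 [308 232  18  34 295] [316.65084746 248.55932203] ((316.5500183105469, 248.64999389648438), (33.203914642333984, 8.854377746582031), 71.56504821777344) [ 0.45448766 -0.1724999   0.015     ]
   world ((0.45489707589149475, -0.17226463556289673), (0.08581942319869995, 0.023087766021490097), 15.568933486938477)
top0 [257 278  23  13 128] [267.8515625 284.328125 ] ((267.7485046386719, 284.3964538574219), (5.615385055541992, 22.615386962890625), 67.38013458251953) [ 0.36730571 -0.04471802  0.015     ]
   world ((0.3672710359096527, -0.04445137083530426), (0.014094206504523754, 0.05717511475086212), 20.687286376953125)
```

View pics/c1.png

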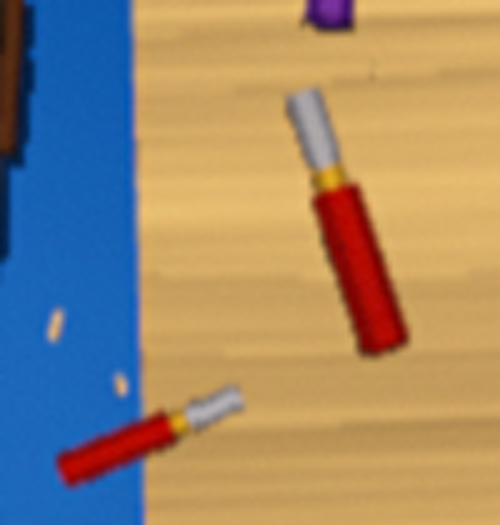

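View pics/c2.png

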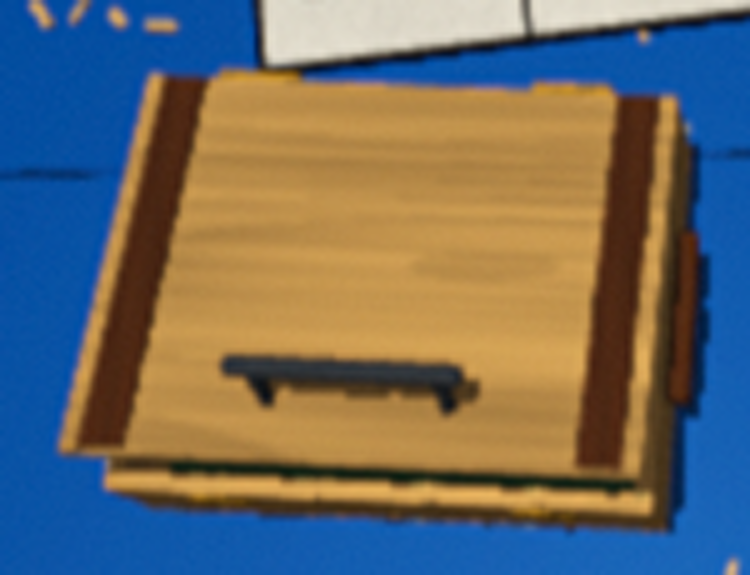

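View pics/c3.png

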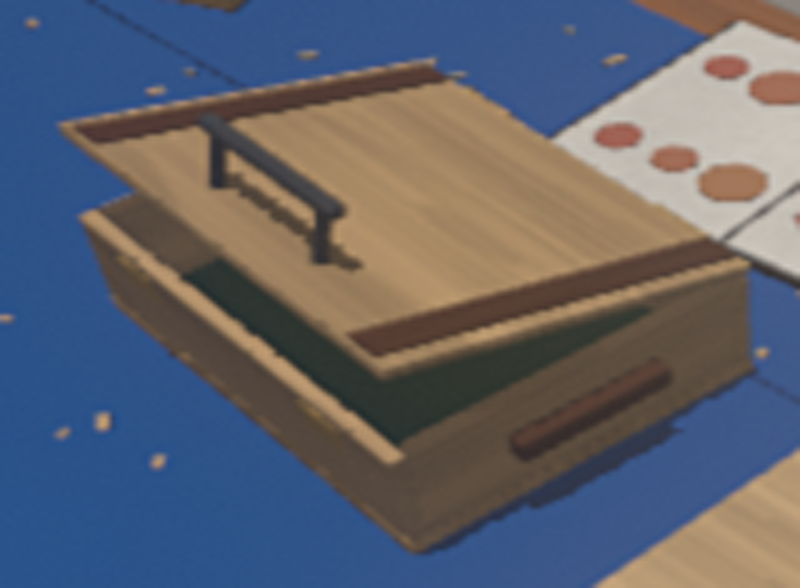

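```bash
cat > fit.py <<'E'
from h import *
from scipy.optimize import least_squares
def T(q,p): # chest->world
    c,s=np.cos(q[2]),np.sin(q[2]); return np.array([q[0]+c*p[0]-s*p[1],q[1]+s*p[0]+c*p[1],p[2]])
def L(q,a,h,y,th=None): # a along lid from hinge, h square to it
    th=q[3] if th is None else th; return T(q,[.105-a*np.cos(th)+h*np.sin(th)*1,y,.0755+a*np.sin(th)+h*np.cos(th)])
E
python3 - <<'E'
from fit import *
t,s=load('top0'),load('side0')
def tc(u,v):return (110+u/5,145+v/5)
def sc(u,v):return (130+u/5,95+v/4.2)
C=lambda x,y,z:(lambda q:T(q,[x,y,z]))
K=lambda a,h,y:(lambda q:L(q,a,h,y))
obs=[(t,tc(152,73),K(0,8e-3,.135)),(t,tc(675,97),K(0,8e-3,-.135)),(t,tc(655,492),C(-.105,-.135,.075)),(t,tc(107,490),C(-.105,.135,.075)),
(s,sc(402,462),C(-.105,-.135,.075)),(s,sc(85,215),C(-.105,.135,.075)),(s,sc(418,552),C(-.105,-.135,0)),(s,sc(752,372),C(.105,-.135,0)),
(t,tc(225,365),K(.18,.043,.05)),(t,tc(462,377),K(.18,.043,-.05)),(s,sc(205,122),K(.18,.043,.05)),(s,sc(338,210),K(.18,.043,-.05)),
(s,sc(62,125),K(.21,.008,.135)),(s,sc(382,366),K(.21,.008,-.135)),(t,tc(640,472),K(.21,.008,-.135)),(t,tc(62,452),K(.21,.008,.135))]
f=lambda q:np.concatenate([proj(d,g(q))-p for d,p,g in obs])
q=least_squares(f,[.5,.1,0,.2],loss='soft_l1').x
print(q); print(f(q).reshape(-1,2).round(1)); np.save('q.npy',q)
print('handle',L(q,.18,.043,0)); 
m,e=tri(t,tc(343,371),s,sc(271,166)); print('tri handle',m,e)
# side check of gouge
print('gouge side px', proj(s,[.4545,-.172,.013]))
E
```

```text
[ 0.5705784   0.14291535 -0.06489256  0.25118172]
[[-0.4 -0.3]
 [ 1.2 -1.6]
 [ 0.8  3.2]
 [ 0.1 -0.4]
 [-2.2 -0.5]
 [-2.2 -0.8]
 [-0.5 -0.3]
 [ 0.  -2. ]
 [ 2.7  0.1]
 [-0.6 -0.7]
 [ 0.4  0.2]
 [-1.  -0.1]
 [-1.3 -0.6]
 [ 0.8  0.6]
 [ 1.5 -0.1]
 [ 0.2 -0.2]]
handle [0.51203798 0.14671953 0.16188941]
tri handle [0.51333405 0.14951167 0.15849817] 0.0025965221635452424
gouge side px [270.09601872 271.9691156 ]
```

Crop confirms it: a large red handle (86x25 mm) with the tip pointing +x and slightly +y. The small red one is a decoy. The chest fit is good to about 3 mm. Next I'll check IK for the whole plan.

```bash
cat >> fit.py <<'E'
q0=np.load('q.npy')
def ori(ang,near=None):
    # jaw dir at angle ang in xy, tool y down
    x=np.array([np.cos(ang),np.sin(ang),0]);y=np.array([0,0,-1.]);z=np.cross(x,y)
    v=R.from_matrix(np.c_[x,y,z]).as_quat(); return v[[3,0,1,2]]
E
python3 - <<'E'
from fit import *
o=r.observe(); w=o['tcp_rot']; print(R.from_quat(w[[1,2,3,0]]).as_matrix().round(2))
yaw=q0[2]
def show(n,p,a):
    for k in(0,np.pi):
        j=r.solve_ik(p,ori(a+k)); print(n,np.round(p,3),k>0,None if j is None else np.round(j,2))
for th in(.25,.8,1.5):
    show('open%.2f'%th,L(q0,.18,.043,0,th)-[0,0,.017],yaw)
show('gouge',[.4617,-.170,.003],np.radians(15.6+90))
show('place',T(q0,[-.02,0,.015]),yaw+np.pi/2)
for th in(1.35,.7,0): show('close%.2f'%th,L(q0,.17,.008,-.09,th)+[.01,0,0],yaw+np.pi/2)
E
```

```text
[[ 0.36 -0.   -0.93]
 [ 0.93 -0.    0.36]
 [-0.   -1.   -0.  ]]
open0.25 [0.512 0.147 0.145] False [-0.74  0.19  0.42  1.83 -0.08  1.14 -0.36]
open0.25 [0.512 0.147 0.145] True [ 0.64  0.46 -1.23  1.76  0.46  1.25  2.37]
open0.80 [0.581 0.142 0.218] False [-0.7   0.29  0.48  1.57 -0.13  1.32 -0.28]
open0.80 [0.581 0.142 0.218] True [ 0.57  0.57 -1.24  1.5   0.54  1.46  2.39]
open1.50 [0.705 0.134 0.241] False [-0.56  0.57  0.52  1.16 -0.27  1.47 -0.16]
open1.50 [0.705 0.134 0.241] True [ 0.38  0.84 -1.25  1.09  0.79  1.67  2.44]
gouge [ 0.462 -0.17   0.003] False [-0.53  0.43  0.91  2.06 -0.45  0.86  2.49]
gouge [ 0.462 -0.17   0.003] True [-0.34  0.35  0.68  2.05 -0.3   0.83 -0.78]
place [0.551 0.144 0.015] False [-0.57  0.43  0.28  1.83 -0.15  0.91  1.28]
place [0.551 0.144 0.015] True [-0.77  0.46  0.53  1.84 -0.29  0.92 -1.75]
close1.35 [0.65  0.048 0.243] False [-0.48  0.4   0.46  1.37 -0.18  1.41  1.48]
close1.35 [0.65  0.048 0.243] True [-0.6   0.43  0.64  1.38 -0.25  1.41 -1.6 ]
close0.70 [0.555 0.054 0.191] False [-0.57  0.21  0.45  1.71 -0.09  1.25  1.41]
close0.70 [0.555 0.054 0.191] True [-0.71  0.22  0.61  1.72 -0.13  1.25 -1.7 ]
close0.00 [0.51  0.057 0.083] False [-0.59  0.22  0.43  1.94 -0.11  1.01  1.4 ]
close0.00 [0.51  0.057 0.083] True [-0.73  0.24  0.59  1.94 -0.15  1.01 -1.7 ]
```

```bash
python3 - <<'E'
from fit import *
p=L(q0,.18,.043,0)
r.move_ptp(p+[0,0,.12],ori(q0[2]))
d=snap('wrist','w1'); snap('side','s1')
print(r.observe()['t'],r.observe()['tool_pos'], proj(d,p), proj(d,L(q0,.18,.043,.05)),proj(d,L(q0,.18,.043,-.05)))
E
```

```text
2.15 [0.5117457  0.14797936 0.28164162] [281.02229503 206.9134172 ] [281.29862875 152.90380971] [280.76819466 256.57750254]
```

View pics/w1.png

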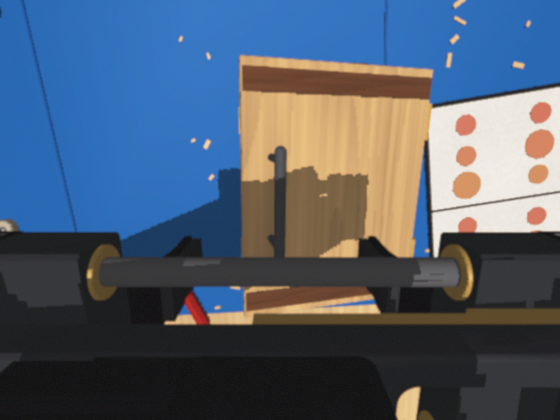

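View pics/s1.png

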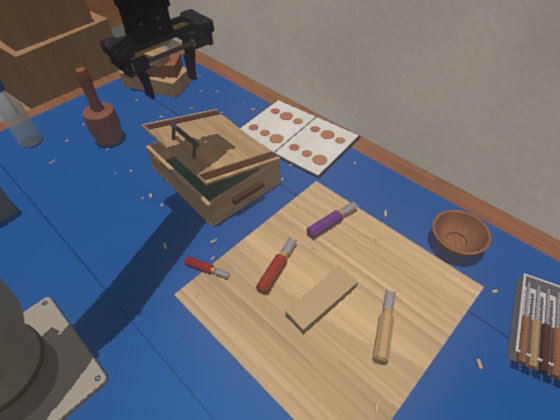

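The wrist view shows the bar at column 280, with its end at row 150. The prediction was column 281, row 153, so it is centred. Descending to grip it and lift.

```bash
python3 - <<'E'
from fit import *
p=L(q0,.18,.043,0)
print(r.move_straight(p-[0,0,.017],velocity=.1,max_force=15))
r.close_gripper(25)
o=r.observe(); print(o['t'],o['tool_pos'],o['finger_gap'],o['wrist_force'])
base=o['tool_pos']-p
for th in np.linspace(.25,.75,4)[1:]:
    r.move_straight(L(q0,.18,.043,0,th)+base,velocity=.1)
    o=r.observe(); print(o['t'],th,o['finger_gap'].round(3),o['wrist_force'].round(1),(o['tool_pos']-base-L(q0,.18,.043,0,th)).round(4))
snap('side','s2')
E
```

```text
False
4.8833 [0.51150957 0.14674748 0.14473499] 0.11272895102937092 [-4.07258053 -0.84764711  1.38950474]Traceback (most recent call last):
  File "<stdin>", line 9, in <module>
AttributeError: 'float' object has no attribute 'round'
```

```bash
cat > lift.py <<'E'
from fit import *
base=np.array([0,0,-.0171])
def arc(ths,v=.1):
  for th in ths:
    r.move_straight(L(q0,.18,.043,0,th)+base,velocity=v)
    o=r.observe(); print(round(o['t'],2),round(th,2),round(float(o['finger_gap']),3),o['wrist_force'].round(1),(o['tool_pos']-base-L(q0,.18,.043,0,th)).round(4))
E
python3 - <<'E'
from lift import *
print(r.observe()['tool_pos'])
arc([.42,.58,.75])
snap('side','s2')
E
```

```text
[0.52818161 0.14552556 0.17099499]
5.58 0.42 0.12 [-6.9 -2.3  4.2] [-0.0007 -0.0001 -0.0001]
6.03 0.58 0.118 [-8.7 -2.5  9.7] [-0.0003 -0.0002  0.0007]
6.49 0.75 0.113 [-8.3 -1.7 14.1] [ 0.0003 -0.0005  0.0014]
```

View pics/s2.png

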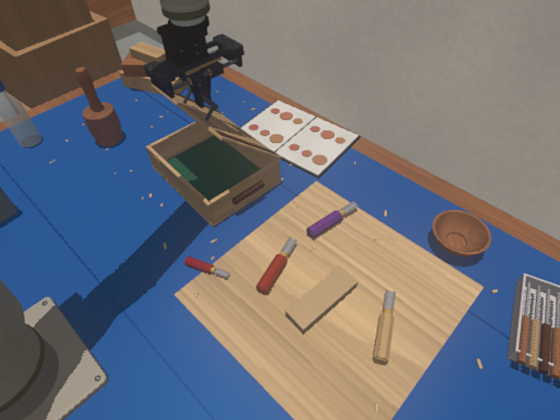

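The lid follows. The force is about 16 N radially outward, so my arc is a few mm too tight. I'll add a small outward correction and continue.

```bash
python3 - <<'E'
import lift; from lift import *
lift.base=base+np.array([-.001,0,.0025])
arc([.9,1.05])
lift.base=base+np.array([0,0,.0035])
arc([1.2,1.35,1.5])
snap('side','s3');snap('top','t3')
E
```

```text
6.97 0.9 0.113 [ 5.3 -1.7 -8.3] [ 0.0006 -0.0007 -0.0007]
7.4 1.05 0.115 [ 2.4 -4.5 -6.6] [ 0.0004 -0.0008 -0.0002]
7.84 1.2 0.118 [ 2.3 -5.9 -6.2] [ 0.0001 -0.001  -0.0004]
8.27 1.35 0.112 [ 2.  -6.6 -3.3] [ 0.0003 -0.0012  0.    ]
8.69 1.5 0.114 [ 1.4 -6.4 -2.3] [ 0.0005 -0.0014  0.0003]
```

View pics/s3.png

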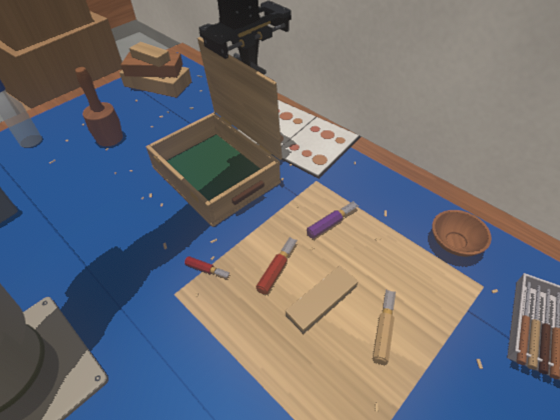

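View pics/t3.png

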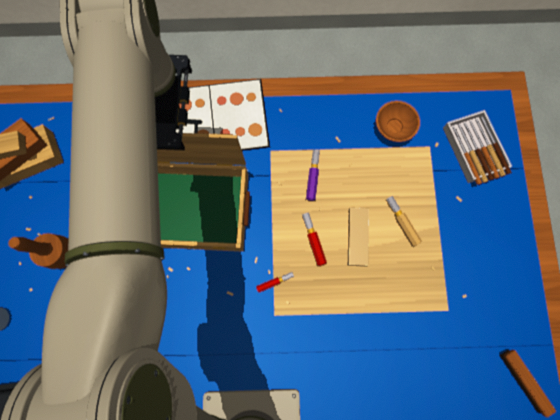

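The lid is nearly upright. I'll release it (the opening inner finger will nudge the lid back a little), centre that finger in the gap, and back out upwards.

```bash
python3 - <<'E'
from lift import *
r.open_gripper()
o=r.observe(); p=o['tool_pos']; print(o['t'],p,o['finger_gap'],o['wrist_force'])
r.move_straight(p+[.007,0,0],velocity=.05)
print(r.observe()['wrist_force'])
print(r.move_straight(p+[.007,0,.09],velocity=.15,max_force=20))
r.dwell(.25)
o=r.observe();print(o['t'],o['tool_pos'],o['wrist_force'])
snap('side','s4')
E
```

```text
10.1917 [0.7054934  0.13399743 0.24448039] 0.9990424620307438 [ 3.86737116 -0.09819988 -1.47615839]
[-1.46630876 -0.12801111 -0.62430131]
False
11.4833 [0.71225648 0.13404944 0.33359023] [0.16150029 0.7036133  0.01624804]
```

View pics/s4.png

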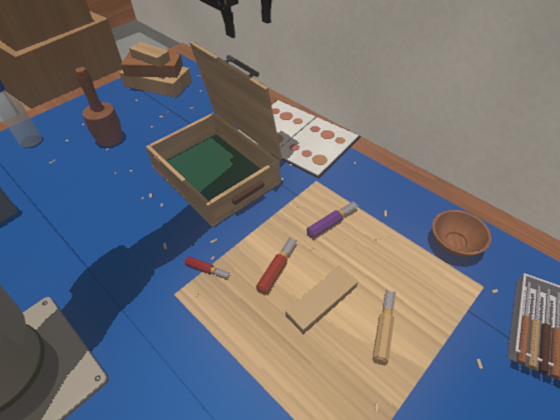

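```bash
python3 - <<'E'
from fit import *
from scipy.optimize import minimize_scalar
d=load('s4')
for y,u in((.135,(193,44)),(-.135,(271,97))):
    m=minimize_scalar(lambda th:np.sum((proj(d,L(q0,.21,.0,y,th))-u)**2),bounds=(1,1.75),method='bounded');print(m.x,m.fun**.5)
# gouge
P=np.array([.4549,-.1723])+.0075*np.array([np.cos(.272),np.sin(.272)])
A=np.radians(15.57+90)+np.pi
r.move_straight(r.observe()['tool_pos']+[-.1,-.1,.03],velocity=.3)
r.move_ptp([*P,.12],ori(A))
d=snap('wrist','w5');o=r.observe();print(o['t'],o['tool_pos'],proj(d,[*P,.013]))
E
```

```text
1.4378009931293927 5.21554409883733
1.394439899573652 10.591786958181773
13.5417 [ 0.46351278 -0.16977007  0.12069667] [279.733901   209.17652013]
```

View pics/w5.png

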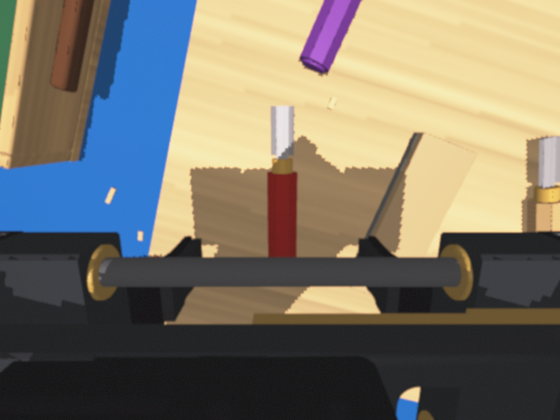

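```bash
python3 - <<'E'
from fit import *
P=np.array([.4549,-.1723])+.0075*np.array([np.cos(.272),np.sin(.272)])
a=np.array([np.cos(.272),np.sin(.272)])
d=load('w5');print('handle end',proj(d,[*(P+.035*a),.013]),proj(d,[*(P+.09*a),.005]))
t=load('top0')
n=np.array([-np.sin(.272),np.cos(.272)])
for u in((348,265),(350,208)):
    s=onz(t,*u,.022)[:2]-P; print('stone rel along',s@a,'across',s@n)
E
```

```text
handle end [279.86365255 170.27667393] [280.05668903 104.81636851]
stone rel along -0.07196753478503247 across -0.062001476514360596
stone rel along 0.06665504918763432 across -0.11614472005765299
```

The handle end and tip are seen at rows 172 and 106 (predicted 170 and 105), so it is aligned, and the stone is clear of the fingers. Grasping.

```bash
python3 - <<'E'
from fit import *
P=np.array([.4549,-.1723])+.0075*np.array([np.cos(.272),np.sin(.272)])
print(r.move_straight([*P,.004],velocity=.12,max_force=10))
o=r.observe();print(o['tool_pos'],o['wrist_force'])
r.close_gripper(25)
o=r.observe();print(o['t'],o['finger_gap'],o['tool_pos'])
r.move_straight([*P,.15],velocity=.15)
o=r.observe();print(o['t'],o['finger_gap'],o['wrist_force'],o['tool_pos'])
snap('wrist','w6');snap('side','s6')
E
```

```text
False
[ 0.46266557 -0.17045372  0.00462452] [-0.65075049  0.24926675 -0.84473732]
15.675 0.2955921526728914 [ 0.4621178  -0.17037779  0.00399224]
16.8 0.2966180735615304 [ 0.30563032 -0.17300836 -1.06706408] [ 0.46158037 -0.17010921  0.14920222]
```

View pics/w6.png

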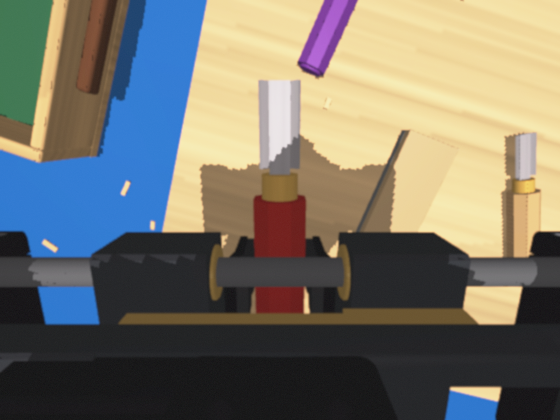

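View pics/s6.png

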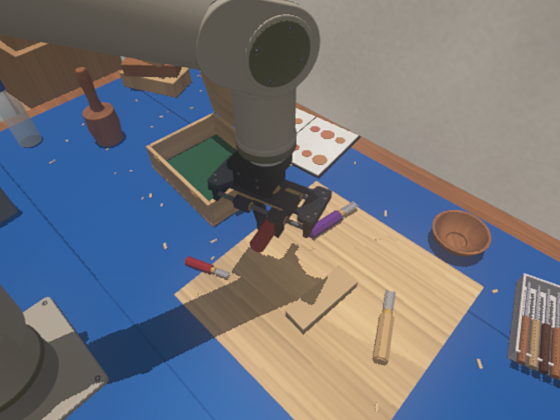

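The gouge is held at the grip point. Carrying it to the chest.

```bash
python3 - <<'E'
from fit import *
A=q0[2]+np.pi/2+np.pi
g=T(q0,[-.025,0,0])
r.move_straight([g[0],g[1],.16],ori=ori(A),velocity=.2)
print(r.move_straight([g[0],g[1],.06],velocity=.15,max_force=15))
print(r.move_straight([g[0],g[1],.0135],velocity=.04,max_force=4))
o=r.observe();print(o['t'],o['finger_gap'],o['wrist_force'],o['tool_pos'])
snap('wrist','w7');snap('side','s7');snap('top','t7')
E
```

```text
False
True
20.5917 0.29539140500863115 [-0.52297155 -0.28163463  4.98154703] [0.54540995 0.14444499 0.01400922]
```

View pics/s7.png

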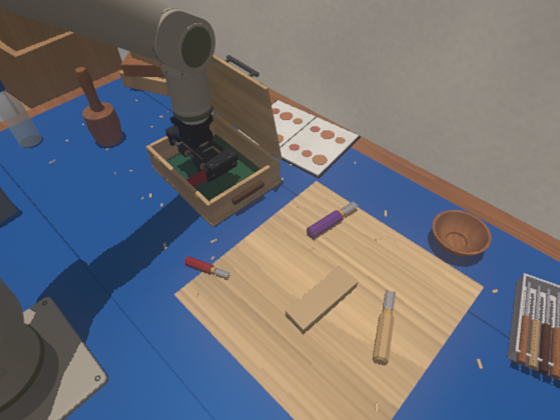

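View pics/w7.png

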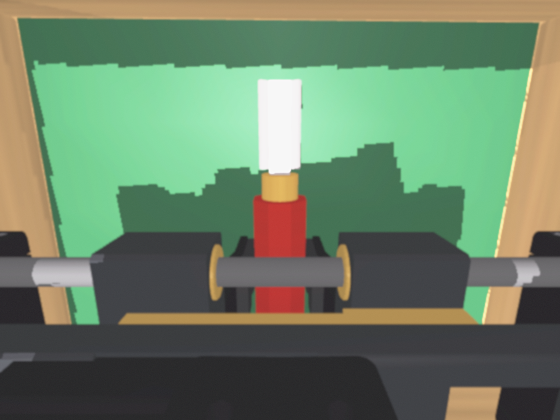

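The gouge touched the floor at z=0.014, which is the expected height. It is centred between the walls. Releasing.

```bash
python3 - <<'E'
from fit import *
r.open_gripper(); r.dwell(.3)
p=r.observe()['tool_pos']
print(r.move_straight([p[0],p[1],.17],velocity=.15,max_force=10))
r.dwell(.1)
r.close_gripper(10)
r.move_straight([p[0]-.1,p[1]-.1,.33],velocity=.25)
snap('side','s8');snap('top','t8'); o=r.observe();print(o['t'],o['wrist_force'])
E
```

```text
False
26.1583 [-0.01655985 -0.55404943  0.30218895]
```

View pics/s8.png

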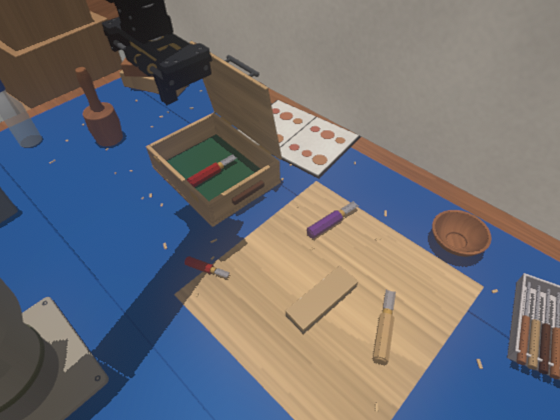

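View pics/t8.png

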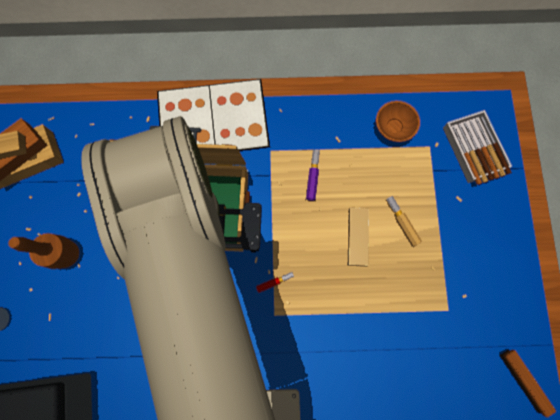

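The gouge lies flat on the green floor (side px ~(210,170)), and the lid is still upright. Next I go over the lid to its far side and lead it down with closed fingers on the outer face, beside the handle.

```bash
python3 - <<'E'
from fit import *
A=q0[2]+np.pi/2+np.pi
def C(th,dx=.0095): return L(q0,.172,.008,-.09,th)+np.array([dx,0,0])
s=C(1.45,.045)
p=r.observe()['tool_pos']
r.move_straight([p[0],p[1],.375],ori=ori(A),velocity=.25)
r.move_straight([s[0],s[1],.375],velocity=.3)
print(r.move_straight([s[0],s[1],s[2]],velocity=.15,max_force=10))
o=r.observe();print(o['t'],o['tool_pos'],o['wrist_force'])
for th in np.arange(1.4,.75,-.1):
    r.move_straight(C(th),velocity=.08); o=r.observe();print(round(o['t'],2),round(th,2),o['wrist_force'].round(1))
snap('side','s9')
E
```

```text
False
28.55 [0.70209777 0.04712467 0.24861488] [-0.57385625  0.1912108   0.43918874]
29.25 1.4 [ 0.2 -0.1  0.1]
29.62 1.3 [-0.5  0.1  0.7]
29.98 1.2 [ 0.6 -0.7 -0.4]
30.35 1.1 [0.1 0.5 0.4]
30.72 1.0 [ 0.5 -0.   0.6]
31.08 0.9 [0.3 0.1 0.2]
31.45 0.8 [ 0.4 -0.2  0. ]
```

View pics/s9.png

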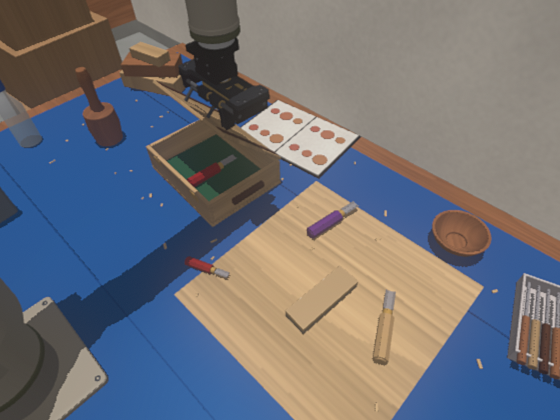

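The lid is following gently. Continuing down.

```bash
python3 - <<'E'
from fit import *
def C(th,dx=.0095): return L(q0,.172,.008,-.09,th)+np.array([dx,0,0])
for th in np.arange(.7,.05,-.1):
    r.move_straight(C(th),velocity=.08); o=r.observe();print(round(o['t'],2),round(th,2),o['wrist_force'].round(1))
p=r.observe()['tool_pos']
print(r.move_straight([p[0],p[1],.07],velocity=.04,max_force=18))
o=r.observe();print(o['t'],o['tool_pos'],o['wrist_force'])
r.move_straight([o['tool_pos'][0],o['tool_pos'][1],.3],velocity=.2)
p=r.observe()['tool_pos']
r.move_ptp([.42,-.25,.35],ori(q0[2]-np.pi/2))
snap('side','s10');snap('top','t10');print(r.observe()['t'])
E
```

```text
31.87 0.7 [0.3 0.  0.2]
32.23 0.6 [ 0.2 -0.3  0.5]
32.6 0.5 [-0.  -0.3 -0.4]
32.97 0.4 [-0.5 -0.1 -1.1]
33.33 0.3 [ 0.1 -0.   0.9]
33.7 0.2 [ 0.3  0.1 -1. ]
34.07 0.1 [ 0.9  0.5 -0.4]
True
34.575 [0.50900559 0.05748225 0.08389163] [-5.06004795 -0.61314273 13.90042842]
37.1417
```

View pics/s10.png

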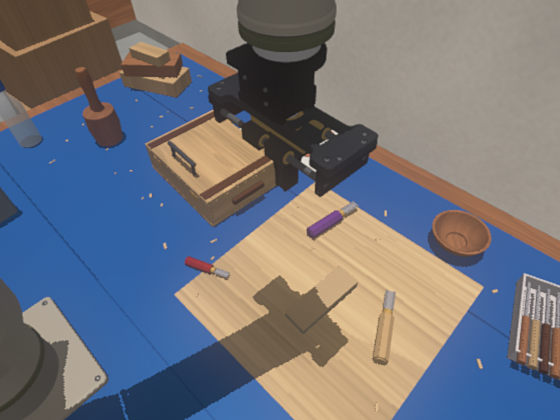

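View pics/t10.png

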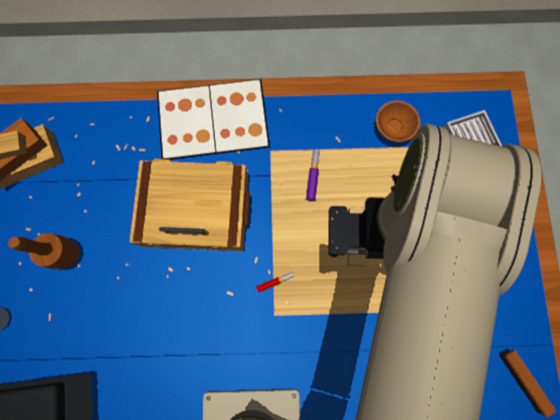

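```bash
python3 - <<'E'
from fit import *
s=load('s10')['color'][:,:,::-1]
cv2.imwrite('pics/c10.png',cv2.resize(s[95:235,130:290],None,fx=5,fy=4.2,interpolation=cv2.INTER_CUBIC))
d=load('s10')
for th in(0,.05,.1): print(th,proj(d,L(q0,.18,.043,.05,th)),proj(d,L(q0,.21,.008,-.135,th)))
E
```

```text
0 [169.52001313 142.35102527] [207.63704882 201.84728487]
0.05 [169.53477483 138.88792012] [207.14329743 198.38174857]
0.1 [169.72753103 135.34214833] [206.84770734 194.74208296]
```

View pics/c10.png

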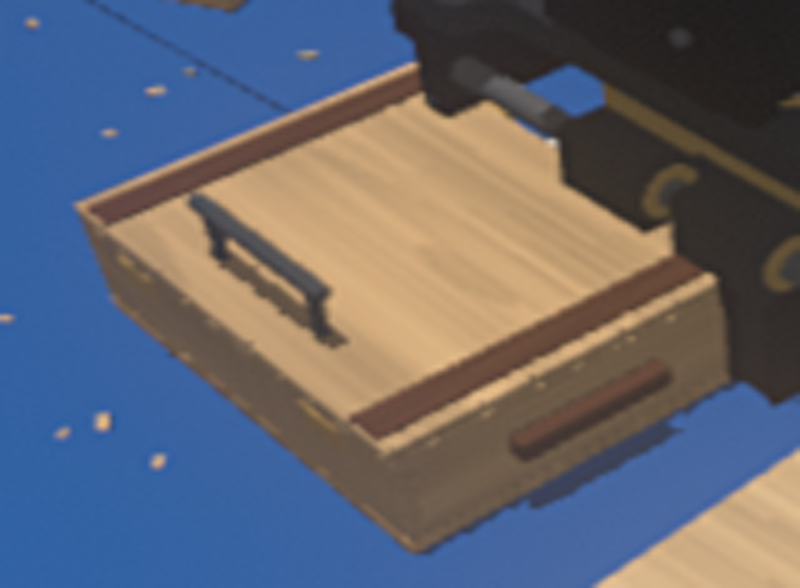

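The close crop shows the lid flush with no gap. Its front corner is at (206,202.6), and the prediction for closed is (207.6,201.8). The arm is clear, so I'm handing in.

```bash
python3 - <<'E'
from h import *
o=r.observe();print(o['t'],o['wrist_force'],abs(o['qd']).max())
r.close_job()
E
```

```text
37.1417 [ 0.53515178 -0.00152689  0.27785161] 0.005399460858453022
the job is handed in; nothing more can be done
```

The chest is closed with the red gouge inside, and I handed the job in at about 37 s of the 72 s allowed. No verdict was reported.

- **Lid opened:** I gripped the bar and lifted the lid to about 1.5 rad. Opening the fingers pushed it back to about 1.4 rad, where it stayed by itself. That angle is rough, because the picture corners missed my chest model by 5–10 px.
- **Gouge placed:** I laid the large red gouge on the chest floor until it touched, then let go. A picture afterwards showed it lying flat near the middle.
- **Lid closed:** I led the lid down with closed fingers at about 0.5 rad/s, and it met firm resistance (14 N) at its closed height.

**Last checks:** the final picture shows the lid flush with no gap, its front corner within 1.5 px of where it should be when closed. The arm was clear and at rest. I could not see the gouge once the lid was shut.

The only other mismatch was my chest position, which was off by up to about 3 mm. It pulled at about 16 N while lifting the lid until I corrected the path.

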